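# Lock the lathe's drive cover with T-keys and set the speed slider

### The job

Get the small lathe ready to run: first pull the speed slider all the way back to its stop, then put every T-head key that is on the table down through the slot framed in its own colour until its collar sits on the cover, and give it a quarter turn so that it is locked across the slot. When all the keys are locked and not before, slide the speed slider up until its grip is level with the white pointer. Leave the keys upright and locked, and do not disturb the pawn, the glue bottle or the brush.

Things in the scene. Friction and masses are not known exactly. Their poses are not given: they have to be found in the camera images.
- grip_red (a point): red T-head key, 78 mm, about 220 g, starts upright on its head. From below: steel head bar 62 (x) x 24 (y) x 14 mm high; stem dia. 24 x 16; collar dia. 48 x 8; flat red grip 50 (x) x 14 (y) x 40 high, parallel to the head. Point: on the key's axis in the grip, 62 mm above the head's underside, 24 above the collar's top, 16 below the grip's top. z up the key. May be absent.
- grip_yellow (a point): yellow T-head key, 78 mm, about 220 g, starts upright on its head. From below: steel head bar 62 (x) x 24 (y) x 14 mm high; stem dia. 24 x 16; collar dia. 48 x 8; flat yellow grip 50 (x) x 14 (y) x 40 high, parallel to the head. Point: on the key's axis in the grip, 62 mm above the head's underside, 24 above the collar's top, 16 below the grip's top. z up the key. May be absent.
- grip_blue (a point): blue T-head key, 78 mm, about 220 g, starts upright on its head. From below: steel head bar 62 (x) x 24 (y) x 14 mm high; stem dia. 24 x 16; collar dia. 48 x 8; flat blue grip 50 (x) x 14 (y) x 40 high, parallel to the head. Point: on the key's axis in the grip, 62 mm above the head's underside, 24 above the collar's top, 16 below the grip's top. z up the key. May be absent.
- grip_green (a point): green T-head key, 78 mm, about 220 g, starts upright on its head. From below: steel head bar 62 (x) x 24 (y) x 14 mm high; stem dia. 24 x 16; collar dia. 48 x 8; flat green grip 50 (x) x 14 (y) x 40 high, parallel to the head. Point: on the key's axis in the grip, 62 mm above the head's underside, 24 above the collar's top, 16 below the grip's top. z up the key. May be absent.
- slot_red (a point): slot with the red frame in the housing's cover. Point: slot centre at the cover's top face, 50 mm above the table. Slot 71 mm along x, 31 mm along y. Cover 12 mm thick, 38 mm hollow below. A key let down with its head along x rests on its collar, its point 32 mm above this one; its head hangs below the cover with 4 mm play and turns freely either way. Locked: head and grip along y.
- slot_yellow (a point): slot with the yellow frame in the housing's cover. Point: slot centre at the cover's top face, 50 mm above the table. Slot 71 mm along x, 31 mm along y. Cover 12 mm thick, 38 mm hollow below. A key let down with its head along x rests on its collar, its point 32 mm above this one; its head hangs below the cover with 4 mm play and turns freely either way. Locked: head and grip along y.
- slot_blue (a point): slot with the blue frame in the housing's cover. Point: slot centre at the cover's top face, 50 mm above the table. Slot 71 mm along x, 31 mm along y. Cover 12 mm thick, 38 mm hollow below. A key let down with its head along x rests on its collar, its point 32 mm above this one; its head hangs below the cover with 4 mm play and turns freely either way. Locked: head and grip along y.
- slot_green (a point): slot with the green frame in the housing's cover. Point: slot centre at the cover's top face, 50 mm above the table. Slot 71 mm along x, 31 mm along y. Cover 12 mm thick, 38 mm hollow below. A key let down with its head along x rests on its collar, its point 32 mm above this one; its head hangs below the cover with 4 mm play and turns freely either way. Locked: head and grip along y.
- fader (a joint): speed slider: distance in m of its grip from the stop end, 0 = fully at the stop (red bar on the scale), 0.11 = the other end. About 1.5 N of friction; it stays where it is left.
- fader_top (a point): centre of the top face of the slider's black grip, 28 mm (x) x 20 mm (y) x 40 mm high, standing on a grey control box with an aluminium track (track top 59 mm, grip top about 100 mm above the table). It slides along y of this point: +y is away from the stop.
- mark (a point): tip line of the white pointer clipped beside the slider's track on the control box (fixed, height 45 mm). This point lies on the middle line of the track, level with the pointer; axes as for the slider grip, y along the track. The slider is on the mark when the middle of its grip is level with the pointer along y. Its place varies.
- pawn: turned wooden pawn 103 mm tall, 52 mm foot, standing; origin under its foot. Leave alone.
- glue: white glue bottle 140 mm tall, 56 mm diameter, standing; origin under its foot. Leave alone.
- brush: bench brush with a wooden handle, 200 mm long, lying beside the control box; origin at mid length on the table. Leave alone.
- housing: drive housing, black box 250 x 250 x 50 mm with aluminium slotted cover; origin under its centre; fixed. A small wood lathe with bed, headstock and tailstock stands along its far side (160 to 250 mm along its x, 440 mm along y, 120 mm high). The four slots lie in a 2 x 2 grid 120 mm apart; which colour is where varies.
Mind the look-alikes: they are no part of the job. Of the things like the part that bears grip_red, leave any that is pink; of the rest the smaller one is meant.

How it is judged:
By the outcome, as a careful person would: the job done as asked, in the order asked, and still so for the second after the job is handed in, with the robot touching nothing.
Of key_red, key_yellow, key_blue, key_green only 3 to 4 are there at a start; the rules pass over those that are not, and their reading is None.
At some moment in a run one of key_red, key_yellow, key_blue, key_green may be knocked a few centimetres aside while the robot is not near it.
It also fails if it takes over 210 s, if anything falls off the work surface, if the arm or the gripper's body presses on something with over 40 N, if the wrist force passes 120 N, or if a joint passes its speed limit or range.

### The arm

A 6-joint arm with a two-finger parallel gripper is mounted at the origin on the work surface. World frame = base frame: x ahead of the robot, y to its left, z up, the work surface at z = 0. Lengths are in mm, angles in degrees, forces in N, time in s.
With the tool pointing down it reaches from about 300 to 850 mm from the base axis. Payload 4.2 kg.
Tool frame: the origin (TCP) lies between the finger pads; the fingertips stand 11 mm ahead of it and the grasp point (between the pads) lies 8 mm behind it (env.tips_ahead is the distance from the TCP to the fingertips, in mm); z points along the fingers, y is the line along which they close (so a half turn about z gives the same grasp; the last joint's range is limited). The gripper opens to 91 mm and grips with 3 to 60 N. Pads are 32 mm wide; open, the fingers measure 118 mm over their backs; the gripper's body (76 mm by 178 mm) begins 60 mm behind the grasp point.
Start: joints at [62.338, 18.312, 89.639, -0, 72.044, -1.146], TCP at [256.717, 514.53, 197.276] pointing down, gripper open.
Joint ranges: [-177.97, 177.97], [-48.28, 115.42], [12.27, 149.76], [-77.06, 257.06], [2.81, 150.46], [-146.56, 146.56]. Speed limits (degrees/s): [147.25, 147.25, 180, 180, 180, 180].

### API

Orientations are given as [roll, pitch, yaw] about the fixed x, y, z axes, in that order (R = Rz(yaw) Ry(pitch) Rx(roll)).
In Python, from workcell import env, cams gives the robot as it stands.
- The arm moves only by the tool step_arm, never from a script. Its arguments are lists of equal length, an entry for each row: "linear": the shift along the tool's x, y, z in units of 30 cm (1.0 is 30 cm), a list of three; "turn": the turn about the tool's z in units of 360 degrees (1.0 is 360 degrees). In form: {"linear": [[tx, ty, tz], ...], "turn": [turn, ...]}. A call has 1 to 20 rows; each row is the pose to reach, as a shift and turn from the pose commanded when the call began, along the tool's axes at that moment, turning the shorter way round; what a row does not reach only later rows make up. A row lasts 1/8 s, in which the tool goes at most 62.5 mm and 10.7 degrees, less where a joint would pass 70% of its speed; a pose out of reach is approached as far as the arm can. A call with a number of a shift or a turn outside -1 to 1 is refused whole. A call with a gripper value outside its range is refused whole. "fingers" is the closure, from -1 (fully open) to 1 (shut), so that 0 is half open, set as the call begins (left out, the last holds). The fingers move at their own pace and stop on an object; "force" is the grip in N (left out, the last holds). Time passes only in rows, so rows that repeat a pose let the fingers close. It gives the time, the measured TCP pose, the force, the opening and the grip force at its end, in the units of the state.
- env.state(): the state, without advancing time (a new reading comes with each control period).
- cams.grab_frame(name): name is "scene" or "top" or "wrist"; returns a dict with "color" (480x640x3 uint8, blue, green, red), "fx", "fy", "cx", "cy" (pixels), "extrinsics" (4x4, takes a point from camera to world coordinates); the wrist camera has in their place "tool_from_camera" (4x4, takes a point from camera to tool coordinates, whose origin is the TCP and whose axes are the flange's). Camera axes: x right, y down, z forward; pixel columns grow to the right and rows downward; lengths in mm; the calibration is good to about 2 mm. A picture is of the moment at which its call begins: read the wrist's pose just before it. There is no depth.
- env.job_done(): hands the job in; it is judged then, once.
The state is a dict: "time_s": time; "qpos": joint angles; "qvel": joint speeds; "effort": joint torques, N m; "ee_pos": TCP position; "ee_rot": TCP orientation; "force": force on the tool from outside, world axes, zero at the start; "torque": the same for the moment, N m; "gripper_width": finger opening in mm; "gripper_force": force on a finger pad.
Only numpy, scipy, OpenCV 4.12 (cv2) and the standard library are available. Lean on these libraries where they do the work, as an engineer would, in place of code of your own. Each camera call takes 0.05 s, during which the arm holds its last target. There are 200 camera calls.

## Working session

There is one attempt and no reset: what is moved stays moved. The work goes in short steps, Python scripts to look and compute and a tool call to move; the robot and the scene stay as the last step left them, time stands still between calls to the robot, and variables do not carry over. Pictures are saved under pics/ and viewed, at most 14 in all, crops included, and the job is handed in when it is done.

Besides the shell and the picture viewer there is one more tool, called after "Request:" as name([rows], argument=value, ...), one row to a line, values as JSON. step_arm: Moves the arm, as the interface text tells. Its arguments: {"type":"object","properties":{"linear":{"type":"array"},"turn":{"type":"array"},"fingers":{"type":"number"},"force":{"type":"number"}},"required":["linear","turn"]}

```bash
mkdir -p pics; ls; python3 - <<'E'
from workcell import env,cams
import cv2,numpy as np
s=env.state();print(s['time_s'],s['ee_pos'],s['ee_rot'],s['gripper_width'])
for n in('scene','top'):
    f=cams.grab_frame(n);cv2.imwrite(f'pics/{n}0.png',f['color']);print(n,f['fx'],f['cx'],f['cy'],np.round(f['extrinsics'],3).tolist())
f=cams.grab_frame('wrist');print(np.round(f['tool_from_camera'],3).tolist(),f['fx'])
E
```

```text
pics
0.0 [256.46376031 514.03882239 196.42633279] [-1.79899445e+02 -3.37237924e-03  1.53480402e+02] 90.94456893756336
scene 447.4491492495685 318.96401881583665 240.77011158760186 [[0.765, 0.404, -0.502, 1147.479], [0.644, -0.471, 0.602, -745.606], [0.007, -0.784, -0.621, 805.191], [0.0, 0.0, 0.0, 1.0]]
top 450.9684619819676 318.0134081727913 243.8838728605602 [[-0.007, -0.985, 0.171, 360.5], [-1.0, 0.01, 0.018, -42.638], [-0.019, -0.171, -0.985, 1130.251], [0.0, 0.0, 0.0, 1.0]]
[[0.001, -0.961, -0.277, 77.767], [1.0, 0.0, 0.002, 0.515], [-0.002, -0.277, 0.961, -187.613], [0.0, 0.0, 0.0, 1.0]] 352.431967725753
```

View pics/top0.png

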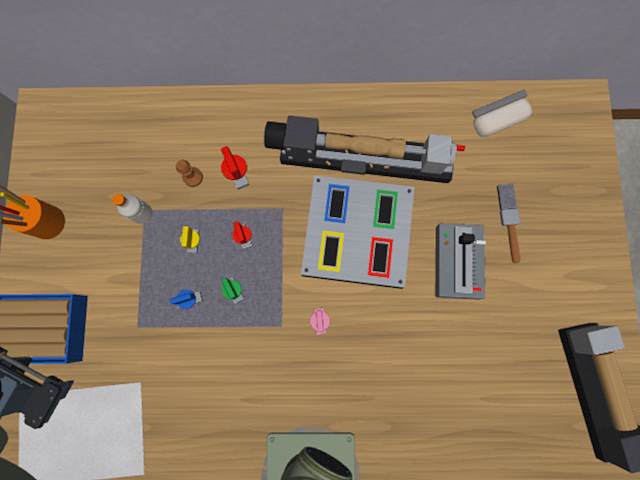

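View pics/scene0.png

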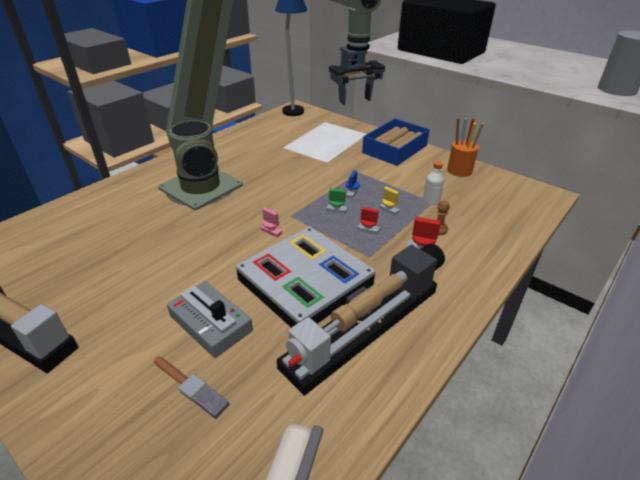

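The top view shows keys yellow (190,238), blue (184,298) and green (232,289). Three things could be the red key: small red (242,234), large red (234,165) and pink (319,320). The small red at (242,234) fits, because it isn't pink and it is the smaller of the two reds. The slider grip is at (467,239), the white pointer at (480,242) and the red stop bar at (477,290). I'll confirm in one enlarged crop.

```bash
cat > h.py <<'E'
from workcell import env,cams
import cv2,numpy as np
from scipy.spatial.transform import Rotation as R
def grab(n):
    s=env.state();f=cams.grab_frame(n)
    if n=='wrist':
        T=np.eye(4);T[:3,:3]=R.from_euler('xyz',s['ee_rot'],degrees=True).as_matrix();T[:3,3]=s['ee_pos']
        f['extrinsics']=T@f['tool_from_camera']
    return f
def ray(f,px,z):
    E=f['extrinsics'];px=np.atleast_2d(px).astype(float)
    d=np.c_[(px[:,0]-f['cx'])/f['fx'],(px[:,1]-f['cy'])/f['fy'],np.ones(len(px))]@E[:3,:3].T
    return (E[:3,3]+d*((z-E[2,3])/d[:,2])[:,None])[:,:2]
H={'red':[(0,6),(175,180)],'yellow':[(24,34)],'blue':[(100,125)],'green':[(50,80)]}
def mask(img,c,smin=130):
    h=cv2.cvtColor(img,cv2.COLOR_BGR2HSV);m=0
    for a,b in H[c]: m=m|cv2.inRange(h,(a,smin,60),(b,255,255))
    return m
def blobs(m,amin=60):
    n,l,st,ce=cv2.connectedComponentsWithStats(m)
    return [(l==i,st[i],ce[i]) for i in range(1,n) if st[i,4]>=amin]
def delta(x,y,z,yaw=None):
    "shift (units 0.3 m) and turn (units 360) from the present pose, tool axes"
    s=env.state();M=R.from_euler('xyz',s['ee_rot'],degrees=True).as_matrix()
    d=M.T@(np.array([x,y,z])-s['ee_pos'])/300
    t=None
    if yaw is not None:
        t=-((yaw-s['ee_rot'][2]+90)%180-90)/360   # tool z points down; jaws symmetric
    return np.round(d,4),t
E
python3 - <<'E'
from h import *
f=grab('top');I=f['color']
for c in H:
    for m,st,ce in blobs(mask(I,c),40):
        print(c,st.tolist(),ce.round(1),'z50',ray(f,ce,50).round(0)[0])
a=cv2.resize(I[140:340,130:340],None,fx=2.3,fy=2.3,interpolation=cv2.INTER_CUBIC)
b=cv2.resize(I[215:305,430:495],None,fx=5,fy=5,interpolation=cv2.INTER_CUBIC)
o=np.zeros((460,810,3),np.uint8);o[:,:483]=a[:460];o[:450,484:809]=b
cv2.imwrite('pics/c1.png',o[:,:800])
E
```

```text
red [456, 145, 9, 6, 43] [460.2 147.6] z50 [ 789. -381.]
red [221, 146, 26, 34, 589] [232.5 164.9] z50 [752. 191.]
red [0, 206, 19, 9, 62] [  8.4 209.9] z50 [642. 750.]
red [232, 221, 20, 23, 315] [240.8 233. ] z50 [577. 166.]
red [368, 237, 25, 41, 303] [380.1 256.7] z50 [ 515. -173.]
yellow [0, 192, 29, 17, 104] [ 13.1 199.9] z50 [667. 741.]
yellow [180, 226, 20, 23, 295] [189.  237.6] z50 [567. 293.]
yellow [318, 231, 26, 41, 300] [330.5 250.5] z50 [531. -53.]
blue [325, 184, 24, 39, 280] [336.5 203. ] z50 [650. -69.]
blue [170, 290, 26, 19, 332] [183.9 299.1] z50 [417. 299.]
blue [0, 294, 87, 70, 1628] [ 64.7 326.8] z50 [353. 582.]
green [374, 190, 23, 39, 254] [385.1 209.2] z50 [ 633. -188.]
green [222, 278, 20, 21, 296] [230.7 288.5] z50 [441. 187.]
```

View pics/c1.png

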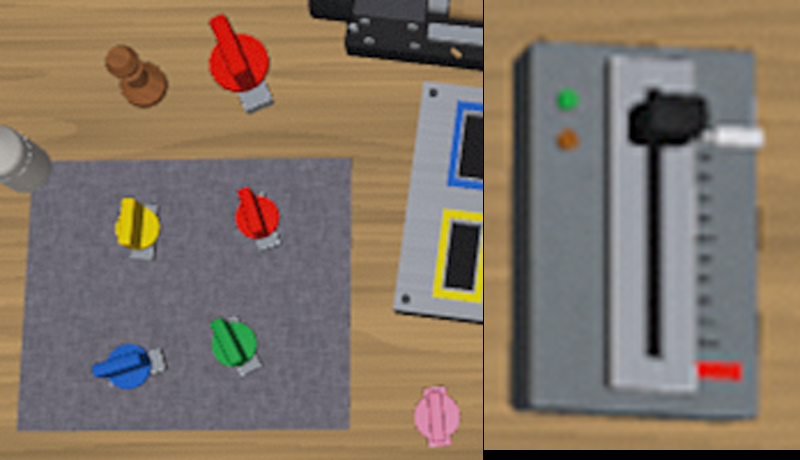

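The crop confirms small red at crop (257,213), with the larger red and the pink standing apart. The slider grip at crop (668,118) is near its far end. The pointer tip is at about (715,137) and the red stop bar at (718,371).

```bash
python3 - <<'E'
from h import *
f=grab('top')
t=ray(f,[(464.3,233),(464,286)],59);print('slot ends',t,t[0]-t[1])
print('grip',ray(f,(466.8,238.6),100),'mark',ray(f,(478,242.4),45),'stop',ray(f,(476.8,289),45))
d=t[0]-t[1];a=np.degrees(np.arctan2(d[1],d[0]));print('dir',a)
g=ray(f,(466.8,238.6),100)[0]
print(delta(g[0]-40,g[1],250,a+90),delta(g[0]-40,g[1],250,a-90),env.state()['ee_rot'])
E
```

```text
slot ends [[ 569.32569588 -375.30239807]
 [ 442.03438149 -366.74853627]] [127.29131439  -8.5538618 ]
grip [[ 548.10481987 -367.49402048]] mark [[ 548.47021449 -411.26302476]] stop [[ 435.71080346 -400.88664303]]
dir -3.8444449726290637
(array([-2.0625, -2.256 , -0.1755]), np.float64(0.18702421533246344)) (array([-2.0625, -2.256 , -0.1755]), np.float64(0.18702421533246347)) [-1.79955750e+02 -2.75616005e-03  1.53484273e+02]
```

Request:
step_arm([
  [-1,-1,-0.18],
  [-1,-1,-0.18],
  [-1,-1,-0.18],
  [-1,-1,-0.18],
  [-1,-1,-0.18],
  [-1,-1,-0.18],
  [-1,-1,-0.18],
  [-1,-1,-0.18],
  [-1,-1,-0.18],
  [-1,-1,-0.18],
  [-1,-1,-0.18],
  [-1,-1,-0.18],
  [-1,-1,-0.18],
  [-1,-1,-0.18],
  [-1,-1,-0.18],
  [-1,-1,-0.18],
], turn=[0.437,0.437,0.437,0.437,0.437,0.437,0.437,0.437,0.437,0.437,0.437,0.437,0.437,0.437,0.437,0.437], fingers=0)

```text
time_s: 2.25
ee_pos: [391.1, 112.1, 251.2]
ee_rot: [-180.0, 0.0, -3.8]
force: [-0.8, -0.4, -0.1]
gripper_width: 45.3
gripper_force: 0.0
```

```bash
python3 - <<'E'
from h import *
s=env.state();print(s['time_s'],s['ee_pos'],s['ee_rot'],s['qpos'],s['gripper_width']);print(delta(500,-370,250,-3.8))
E
```

```text
2.25 [391.10204292 112.12239003 251.22007998] [-1.79996806e+02  2.25230447e-03 -3.75181274e+00] [1.43737620e+01 8.88440259e-01 1.03559808e+02 3.85838675e-03
 7.55528986e+01 1.08124612e+02] 45.34968416100597
(array([0.4674, 1.5799, 0.004 ]), np.float64(0.00013385351129109325))
```

Request:
step_arm([
  [0.3,1,0],
  [0.3,1,0],
  [0.3,1,0],
  [0.3,1,0],
  [0.3,1,0],
  [0.3,1,0],
], turn=[0,0,0,0,0,0])

```text
time_s: 3.0
ee_pos: [461.3, -196.8, 250.5]
ee_rot: [180.0, 0.0, -4.0]
force: [0.2, 0.9, 0.4]
gripper_width: 45.5
gripper_force: 0.0
```

Request:
step_arm([
  [0.167,0.58,0],
  [0.167,0.58,0],
  [0.167,0.58,0],
  [0.167,0.58,0],
  [0.167,0.58,0],
  [0.167,0.58,0],
], turn=[0,0,0,0,0,0])

```text
time_s: 3.75
ee_pos: [499.3, -368.4, 251.7]
ee_rot: [-180.0, -0.0, -3.7]
force: [0.4, 0.8, 0.4]
gripper_width: 45.4
gripper_force: 0.0
```

```bash
python3 - <<'E'
from h import *
f=grab('wrist');cv2.imwrite('pics/w1.png',f['color']);print(f['extrinsics'].round(2).tolist())
E
```

```text
[[-0.06, -0.96, -0.28, 578.52], [-1.0, 0.06, 0.02, -373.39], [-0.0, 0.28, -0.96, 439.32], [0.0, 0.0, 0.0, 1.0]]
```

View pics/w1.png

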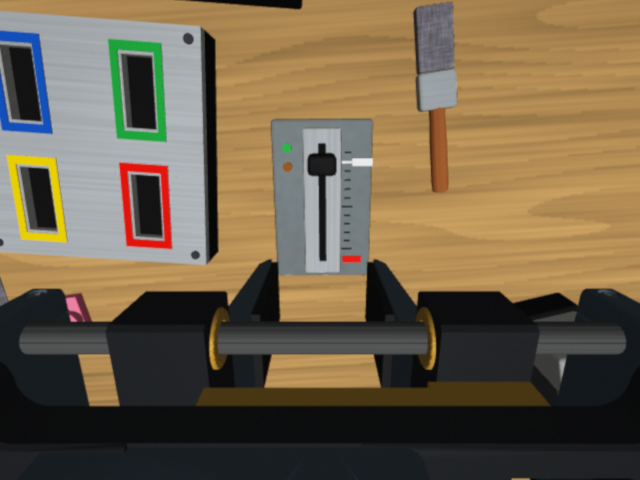

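The wrist view shows the slider grip's top at about (322,162), the pointer at (343–373,162) and the track slit from (322,144) to (322,262). The red bar is at (351,259). The blue, green, yellow and red frames are at the left.

```bash
python3 - <<'E'
from h import *
f=grab('wrist');I=f['color']
h=cv2.cvtColor(I,cv2.COLOR_BGR2HSV)
dk=cv2.inRange(h,(0,0,0),(180,255,40));dk[270:]=0
for m,st,ce in blobs(dk,80): print('dark',st.tolist(),ce.round(1))
wh=cv2.inRange(I,(215,215,215),(255,255,255));wh[270:]=0;wh[:,:330]=0
for m,st,ce in blobs(wh,20): print('white',st.tolist(),ce.round(1),ray(f,ce,45))
print('grip top',ray(f,[(322,163)],100),'ends',ray(f,[(322,144),(322,262)],59),'stop',ray(f,(351,259),45))
C={}
for c in H:
    for m,st,ce in blobs(mask(I,c),300):
        if st[3]>40 and st[1]+st[3]<265:
            cn=cv2.findContours(m.astype(np.uint8),cv2.RETR_EXTERNAL,cv2.CHAIN_APPROX_NONE)[0][0][:,0]
            (cx,cy),wh_,a=cv2.minAreaRect(ray(f,cn,50).astype(np.float32))
            C[c]=(cx,cy);print(c,st.tolist(),(round(cx,1),round(cy,1)),np.round(wh_,1),round(a,1))
E
```

```text
dark [194, 0, 107, 9, 507] [262.3   2.5]
dark [204, 32, 13, 228, 1983] [210.7 141.5]
dark [9, 48, 31, 72, 1459] [24.3 83.2]
dark [127, 56, 28, 72, 1645] [140.8  91.7]
dark [308, 144, 27, 116, 1062] [321.4 185.1]
dark [28, 168, 28, 60, 1080] [ 41.8 197.4]
dark [136, 176, 25, 59, 1232] [148.5 204.7]
dark [257, 260, 21, 10, 143] [268.  265.8]
dark [367, 260, 22, 10, 144] [376.5 265.8]
white [342, 159, 30, 7, 131] [360.3 161.6] [[ 548.60522558 -412.79744597]]
grip top [[ 553.77694169 -371.14795344]] ends [[ 570.21402579 -372.11532461]
 [ 439.61414401 -363.73915102]] stop [[ 436.09797214 -397.94305892]]
red [119, 163, 53, 86, 1692] (514.4, -170.1) [52.1 95. ] 82.4
yellow [7, 155, 60, 87, 1771] (530.3, -50.7) [52.5 95.1] 82.4
blue [0, 31, 52, 103, 1676] (649.7, -66.6) [52.4 94.9] 82.4
green [108, 39, 58, 103, 2068] (633.8, -186.1) [51.7 94.5] 82.4
```

Request:
step_arm([
  [0.176,-0.003,0],
  [0.176,-0.003,0.2],
  [0.176,-0.003,0.4],
  [0.176,-0.003,0.5],
  [0.176,-0.003,0.54],
  [0.176,-0.003,0.579],
  [0.176,-0.003,0.579],
  [0.176,-0.003,0.579],
], turn=[0,0,0,0,0,0,0,0], fingers=-0.3)

```text
time_s: 4.85
ee_pos: [552.8, -373.2, 78.9]
ee_rot: [179.9, -0.1, -3.8]
force: [0.1, -0.1, 0.4]
gripper_width: 59.6
gripper_force: 0.0
```

Request:
step_arm([
  [0,0,0],
  [0,0,0],
  [0,0,0],
  [0,0,0],
  [0,0,0],
  [0,0,0],
], turn=[0,0,0,0,0,0], fingers=1, force=12)

```text
time_s: 5.6
ee_pos: [552.2, -371.2, 77.7]
ee_rot: [-179.8, 0.0, -3.8]
force: [0.4, 4.5, 2.0]
gripper_width: 28.1
gripper_force: 12.0
```

Request:
step_arm([
  [-0.05,0,0],
  [-0.1,0,0],
  [-0.15,0,0],
  [-0.2,0,0],
  [-0.25,0,0],
  [-0.3,0,0],
  [-0.32,0,0],
  [-0.32,0,0],
], turn=[0,0,0,0,0,0,0,0])

```text
time_s: 6.6
ee_pos: [455.3, -365.7, 77.7]
ee_rot: [-179.9, 0.1, -3.9]
force: [-2.4, 5.0, 4.5]
gripper_width: 27.8
gripper_force: 12.0
```

Request:
step_arm([
  [-0.01,0,0],
  [-0.02,0,0],
  [-0.03,0,0],
  [-0.035,0,0],
  [-0.04,0,0],
  [-0.045,0,0],
  [-0.05,0,0],
  [-0.055,0,0],
], turn=[0,0,0,0,0,0,0,0])

```text
time_s: 7.6
ee_pos: [447.0, -365.4, 78.2]
ee_rot: [180.0, -0.8, -4.0]
force: [16.4, 6.3, -3.5]
gripper_width: 27.7
gripper_force: 12.0
```

Request:
step_arm([
  [0.01,0,0],
  [0.02,0,0],
  [0.02,0,0],
], turn=[0,0,0])

```text
time_s: 7.98
ee_pos: [447.4, -365.3, 78.2]
ee_rot: [-180.0, -0.1, -3.8]
force: [3.2, 6.3, 4.3]
gripper_width: 27.8
gripper_force: 12.0
```

Request:
step_arm([
  [0,0,0],
  [0,0,0],
  [0,0,0],
  [0,0,-0.2],
  [0,0,-0.4],
  [0,0,-0.57],
  [0,0,-0.57],
  [0,0,-0.57],
], turn=[0,0,0,0,0,0,0,0], fingers=-0.3)

```text
time_s: 8.98
ee_pos: [445.2, -365.5, 247.6]
ee_rot: [-180.0, 0.1, -3.8]
force: [0.3, -0.2, -0.7]
gripper_width: 58.9
gripper_force: 0.0
```

```bash
python3 - <<'E'
from h import *
f=grab('top');cv2.imwrite('pics/t2.png',cv2.resize(f['color'][215:305,430:495],None,fx=5,fy=5,interpolation=cv2.INTER_CUBIC))
print(env.state()['ee_pos'])
I=f['color']
K={}
for c in H:
    for m,st,ce in blobs(mask(I,c),150):
        x,y=ray(f,ce,50)[0]
        if 390<x<620 and 120<y<330: print(c,ce.round(1),x.round(),y.round())
print(delta(540,170,270,0))
E
```

```text
[ 444.90589059 -365.21946247  246.74638941]
red [240.8 233. ] 577.0 166.0
yellow [189.  237.6] 567.0 293.0
blue [183.8 299.1] 417.0 299.0
green [230.7 288.5] 441.0 187.0
(array([ 0.1964, -1.8014, -0.0748]), np.float64(-0.010677677686513221))
```

View pics/t2.png

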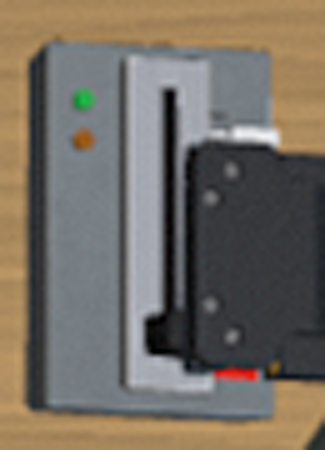

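The slider grip is now at the lower end of the slit, at the stop (crop (165,335), beside the red bar). Next is the keys.

Request:
step_arm([
  [-0.08,-1,-0.05],
  [-0.08,-1,-0.05],
  [-0.08,-1,-0.05],
  [-0.08,-1,-0.05],
  [-0.08,-1,-0.05],
  [-0.08,-1,-0.05],
], turn=[0,0,0,0,0,0])

```text
time_s: 9.78
ee_pos: [440.8, -62.0, 262.1]
ee_rot: [-180.0, 0.2, -3.5]
force: [-0.0, -0.6, 0.6]
gripper_width: 59.4
gripper_force: 0.0
```

Request:
step_arm([
  [-0.08,-1,0],
  [-0.08,-1,0],
  [-0.08,-1,0],
  [-0.08,-1,0],
  [-0.08,-1,0],
  [-0.08,-1,0],
  [-0.08,-1,0],
], turn=[0,0,0,0,0,0,0])

```text
time_s: 10.65
ee_pos: [438.1, 234.8, 262.3]
ee_rot: [179.9, 0.1, -3.9]
force: [0.1, -0.5, 0.3]
gripper_width: 59.0
gripper_force: 0.0
```

```bash
python3 - <<'E'
from h import *
f=grab('wrist');I=f['color'];cv2.imwrite('pics/w2.png',I)
s=env.state();print(s['ee_pos'],s['ee_rot'],s['qpos'][5])
for c in H:
    for m,st,ce in blobs(mask(I,c),150): print(c,st.tolist(),ce.round(1),ray(f,ce,50).round(0)[0])
E
```

```text
[438.16964084 234.50580365 262.68759674] [ 1.79901721e+02  7.58971884e-02 -3.93188806e+00] 120.80304202100035
red [353, 39, 45, 59, 1873] [375.2  71. ] [578. 170.]
yellow [551, 53, 72, 98, 2094] [586.3 100. ] [534. -53.]
yellow [235, 61, 44, 54, 1679] [256.1  90. ] [568. 296.]
blue [581, 0, 58, 29, 793] [608.7  16.9] [612. -64.]
blue [242, 205, 47, 41, 1356] [266.2 225.7] [420. 302.]
blue [0, 223, 97, 98, 4273] [ 58.5 262.4] [391. 557.]
green [340, 180, 41, 48, 1337] [361.3 201.6] [441. 190.]
```

View pics/w2.png

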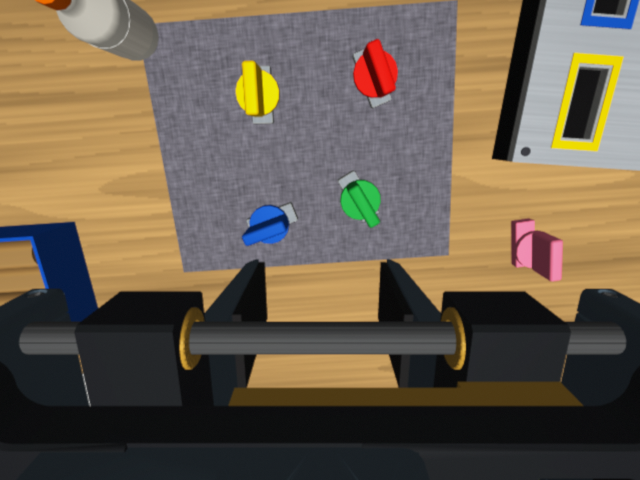

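The wrist view shows yellow (257,90), red (375,71), blue (267,225) and green (361,201), all upright. Next I fit each collar circle and the grip's edge direction.

```bash
cat >> h.py <<'E'
def keypose(f,c,near,rad=60):
    "collar circle (r 24, z 38) from contour; grip direction from straight edges"
    I=f['color']
    B=[(m,st,ce) for m,st,ce in blobs(mask(I,c),120) if np.hypot(*(ray(f,ce,50)[0]-near))<rad]
    if not B: return None
    m,st,ce=max(B,key=lambda b:b[1][4])
    cn=cv2.findContours(m.astype(np.uint8),cv2.RETR_EXTERNAL,cv2.CHAIN_APPROX_NONE)[0][0][:,0]
    P=ray(f,cn,38);rng=np.random.default_rng(0);best=(0,None)
    for _ in range(1500):
        a,b,d=P[rng.choice(len(P),3,False)];M=2*np.array([b-a,d-a])
        if abs(np.linalg.det(M))<200: continue
        q=np.linalg.solve(M,[b@b-a@a,d@d-a@a])
        if abs(np.hypot(*(a-q))-24)>1.5: continue
        n=(abs(np.hypot(*(P-q).T)-24)<1.2).sum()
        if n>best[0]: best=(n,q)
    q=best[1]
    x,y,w,h=st[:4];g=cv2.resize(I[max(y-8,0):y+h+8,max(x-8,0):x+w+8],None,fx=4,fy=4,interpolation=cv2.INTER_CUBIC)
    L=cv2.createLineSegmentDetector().detect(cv2.cvtColor(g,cv2.COLOR_BGR2GRAY))[0][:,0]/4+np.tile([max(x-8,0),max(y-8,0)],2)
    S=[]
    for l in L:
        e=ray(f,l.reshape(2,2),78);d=e[1]-e[0];S.append((np.hypot(*d),np.degrees(np.arctan2(d[1],d[0]))%180))
    S.sort(reverse=True)
    return q.round(1),best[0],len(P),[(round(a),round(b,1)) for a,b in S[:6]]
E
python3 - <<'E'
from h import *
f=grab('wrist')
for c,n in dict(red=(577,168),yellow=(567,295),blue=(419,301),green=(441,189)).items(): print(c,keypose(f,c,n))
f=grab('top')
for c,n in dict(red=(577,168),yellow=(567,295),blue=(419,301),green=(441,189)).items(): print(c,keypose(f,c,n))
E
```

```text
red (array([577.1, 168.9]), np.int64(110), 145, [(45, np.float64(19.3)), (39, np.float64(19.2)), (13, np.float64(108.6)), (11, np.float64(89.6)), (9, np.float64(16.7)), (9, np.float64(35.6))])
yellow (array([566.5, 297.8]), np.int64(105), 149, [(47, np.float64(177.2)), (43, np.float64(177.2)), (18, np.float64(85.7)), (14, np.float64(91.2)), (13, np.float64(0.3)), (12, np.float64(35.4))])
blue (array([418.3, 301.6]), np.int64(80), 125, [(44, np.float64(106.8)), (42, np.float64(107.0)), (19, np.float64(16.4)), (13, np.float64(21.3)), (11, np.float64(167.5)), (11, np.float64(105.9))])
green (array([440.8, 189.6]), np.int64(74), 127, [(31, np.float64(28.2)), (29, np.float64(28.2)), (18, np.float64(117.6)), (15, np.float64(122.9)), (13, np.float64(27.4)), (11, np.float64(115.9))])
red (array([578.3, 167.3]), np.int64(32), 61, [(44, np.float64(20.2)), (39, np.float64(18.6)), (17, np.float64(102.5)), (10, np.float64(41.3)), (10, np.float64(5.2)), (9, np.float64(161.9))])
yellow (array([566.7, 296.5]), np.int64(30), 59, [(48, np.float64(177.0)), (48, np.float64(177.2)), (20, np.float64(82.4)), (19, np.float64(0.1)), (18, np.float64(87.9)), (17, np.float64(30.9))])
blue (array([419.7, 300. ]), np.int64(22), 55, [(37, np.float64(23.0)), (26, np.float64(107.6)), (22, np.float64(99.8)), (18, np.float64(88.2)), (13, np.float64(98.1)), (12, np.float64(27.4))])
green (array([443.1, 187.3]), np.int64(24), 60, [(47, np.float64(28.8)), (43, np.float64(28.6)), (34, np.float64(28.6)), (16, np.float64(114.4)), (11, np.float64(117.6)), (11, np.float64(28.2))])
```

Request:
step_arm([
  [0.019,0.149,0.15],
  [0.019,0.149,0.3],
  [0.019,0.149,0.35],
  [0.019,0.149,0.45],
  [0.019,0.149,0.55],
  [0.019,0.149,0.62],
  [0.019,0.149,0.67],
  [0.019,0.149,0.695],
  [0.019,0.149,0.695],
  [0.019,0.149,0.695],
], turn=[-0.03,-0.06,-0.089,-0.089,-0.089,-0.089,-0.089,-0.089,-0.089,-0.089])

```text
time_s: 12.05
ee_pos: [441.3, 191.2, 55.7]
ee_rot: [180.0, -0.1, 28.2]
force: [-0.3, 0.0, 0.4]
gripper_width: 59.6
gripper_force: 0.0
```

Request:
step_arm([
  [0,0,0],
  [0,0,0],
  [0,0,0],
  [0,0,0],
  [0,0,0],
  [0,0,0],
  [0,0,0],
], turn=[0,0,0,0,0,0,0], fingers=1, force=25)

```text
time_s: 12.92
ee_pos: [440.8, 191.2, 55.1]
ee_rot: [180.0, -0.0, 28.2]
force: [0.6, -0.8, 0.4]
gripper_width: 13.8
gripper_force: 25.0
```

```bash
python3 - <<'E'
from h import *
s=env.state();print(s['ee_pos'],s['ee_rot'],s['gripper_width'],s['gripper_force'])
f=grab('top');print('glue,pawn foot',ray(f,[(143,215),(192,180)],0))
E
```

```text
[440.77787048 191.17664044  55.06062866] [ 1.79995182e+02 -5.36529754e-03  2.82102584e+01] 13.838538567023592 24.996707439422607
glue,pawn foot [[637.00840729 431.27356931]
 [729.83227763 307.40445397]]
```

Request:
step_arm([
  [0,0,-0.1],
  [0,0,-0.25],
  [0,0.05,-0.35],
  [-0.014,0.25,-0.35],
  [-0.014,0.45,-0.35],
  [-0.014,0.65,-0.35],
  [-0.014,0.85,-0.35],
  [-0.014,0.95,-0.35],
  [-0.014,0.95,-0.35],
], turn=[0,0,0,0.02,0.05,0.08,0.0994,0.0994,0.0994])

```text
time_s: 14.1
ee_pos: [572.0, -63.8, 158.9]
ee_rot: [-180.0, 0.1, -7.8]
force: [-1.4, 0.4, -2.8]
gripper_width: 13.5
gripper_force: 25.0
```

```bash
python3 - <<'E'
from h import *
s=env.state();print(s['ee_pos'],s['ee_rot'],s['gripper_width']);print(delta(633.8,-186.1,140,-7.6),delta(633.8,-186.1,74))
E
```

```text
[572.03650422 -63.79868893 158.92394177] [-1.79996343e+02  8.08629837e-02 -7.76331084e+00] 13.485750797091036
(array([0.2591, 0.3761, 0.0627]), np.float64(-0.00045364122435434713)) (array([0.2595, 0.3761, 0.2827]), None)
```

Request:
step_arm([
  [0.1,0.14,0.01],
  [0.2,0.28,0.03],
  [0.259,0.376,0.06],
  [0.259,0.376,0.06],
  [0.259,0.376,0.06],
], turn=[0,0,0,0,0])

```text
time_s: 14.72
ee_pos: [633.1, -182.5, 141.5]
ee_rot: [-179.9, 0.1, -7.5]
force: [-0.2, -0.1, -2.8]
gripper_width: 13.7
gripper_force: 25.0
```

```bash
python3 - <<'E'
from h import *
s=env.state();print(s['ee_pos'],s['ee_rot']);print(delta(633.8,-186.1,75,-7.6))
f=grab('wrist');cv2.imwrite('pics/w3.png',f['color'])
E
```

```text
[ 633.12347147 -182.52226588  141.53570796] [-1.79926940e+02  1.06212442e-01 -7.54186304e+00]
(array([0.0042, 0.0118, 0.2218]), np.float64(0.0001614915612448284))
```

View pics/w3.png

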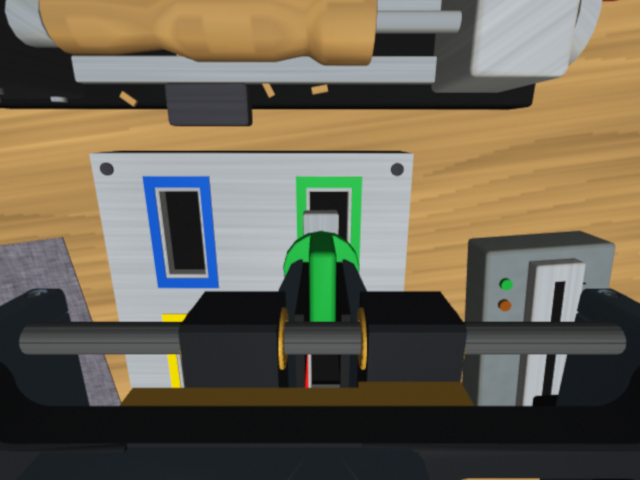

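The key hangs square with its head bar parallel to the slot: key at (322,270), green frame's far edge centred at (329,178). The arm hadn't fully settled sideways, so I'll check with the blue frame, which is fully visible, before letting down.

```bash
python3 - <<'E'
from h import *
s=env.state();print(s['ee_pos'],s['ee_rot'])
f=grab('wrist');I=f['color']
for m,st,ce in blobs(mask(I,'blue'),300):
    cn=cv2.findContours(m.astype(np.uint8),cv2.RETR_EXTERNAL,cv2.CHAIN_APPROX_NONE)[0][0][:,0]
    r=cv2.minAreaRect(ray(f,cn,50).astype(np.float32));print('blue',r)
    a=np.radians(-7.6);print('green from blue',np.array(r[0])+120*np.array([np.sin(a),-np.cos(a)]))
m=mask(I,'green');m[230:]=0
ys,xs=np.where(m);row=181;xr=xs[ys==row];print(xr.min(),xr.max(),ray(f,[(xr.min(),row),(xr.max(),row)],50).mean(0))
g=cv2.cvtColor(I,cv2.COLOR_BGR2GRAY);print(g[220,290:352].tolist())
print('head at z100',ray(f,(320.5,220),100))
E
```

```text
[ 633.27219828 -182.38551813  141.95277411] [-1.79944693e+02  6.04938114e-02 -7.51384740e+00]
blue ((649.1140747070312, -67.4988784790039), (52.1140022277832, 94.17359161376953), 82.44172668457031)
green from blue [ 633.24330788 -186.44474331]
297 361 [ 677.01376307 -192.84758193]
[185, 185, 184, 185, 185, 184, 174, 145, 133, 132, 132, 131, 133, 140, 163, 170, 171, 170, 170, 173, 175, 177, 175, 174, 172, 172, 171, 171, 172, 175, 177, 175, 173, 174, 177, 176, 174, 174, 173, 172, 172, 171, 171, 171, 170, 171, 172, 165, 129, 44, 21, 22, 22, 21, 22, 24, 42, 94, 153, 180, 179, 156]
head at z100 [[ 658.29318595 -183.96631844]]
```

Request:
step_arm([
  [0.003,0.015,0.04],
  [0.003,0.015,0.06],
  [0.003,0.015,0.08],
  [0.003,0.015,0.08],
], turn=[0,0,0,0])

```text
time_s: 15.32
ee_pos: [633.7, -188.3, 117.2]
ee_rot: [-180.0, 0.1, -7.6]
force: [-0.0, -0.7, -3.0]
gripper_width: 13.6
gripper_force: 25.0
```

```bash
cat >> h.py <<'E'
def rd(n=6):
    "averaged pose (camera calls advance time a little)"
    a=[]
    for _ in range(n): a.append(np.r_[env.state()['ee_pos'],env.state()['ee_rot'][2]]);cams.grab_frame('top')
    return np.mean(a,0).round(2),np.std(a,0).round(2)
E
python3 -c "
from h import *
print(rd(5))"
```

```text
(array([ 634.16, -188.54,  117.93,   -7.58]), array([0.27, 0.12, 0.43, 0.  ]))
```

Request:
step_arm([
  [0,-0.003,0.02],
  [0,-0.003,0.04],
  [0,-0.003,0.06],
  [0,-0.003,0.08],
  [0,-0.003,0.08],
], turn=[0,0,0,0,0])

```text
time_s: 16.2
ee_pos: [633.8, -187.5, 93.2]
ee_rot: [-180.0, 0.1, -7.6]
force: [0.5, -0.7, -3.0]
gripper_width: 13.8
gripper_force: 25.0
```

Head is in without contact. Now down to the collar.

Request:
step_arm([
  [0,0,0.02],
  [0,0,0.035],
  [0,0,0.05],
  [0,0,0.058],
  [0,0,0.06],
  [0,0,0.06],
], turn=[0,0,0,0,0,0])

```text
time_s: 16.95
ee_pos: [634.4, -187.7, 76.2]
ee_rot: [-180.0, -0.0, -7.6]
force: [-0.5, 0.6, -3.0]
gripper_width: 13.8
gripper_force: 25.0
```

Request:
step_arm([
  [0,0,0.002],
  [0,0,0.002],
  [0,0,0.002],
  [0,0,0.002],
  [0,0,0.002],
  [0,0,0.002],
  [0,0,0.002],
  [0,0,0.002],
  [0,0,0.002],
  [0,0,0.002],
  [0,0,0.002],
  [0,0,0.004],
  [0,0,0.006],
  [0,0,0.006],
], turn=[-0.02,-0.05,-0.08,-0.11,-0.14,-0.17,-0.2,-0.22,-0.24,-0.25,-0.25,-0.25,-0.25,-0.25])

```text
time_s: 18.7
ee_pos: [634.5, -187.8, 75.6]
ee_rot: [179.9, 0.0, 82.4]
force: [-1.2, -1.0, 5.6]
gripper_width: 13.8
gripper_force: 25.0
```

Request:
step_arm([
  [0,0,0],
  [0,0,0],
  [0,0,0],
  [0,0,-0.1],
  [0,0,-0.25],
  [0,0,-0.4],
  [0.2,-0.06,-0.4],
  [0.4,-0.12,-0.4],
  [0.6,-0.18,-0.4],
  [0.8,-0.24,-0.4],
  [0.95,-0.3,-0.4],
  [0.95,-0.3,-0.4],
  [0.95,-0.3,-0.4],
], turn=[0,0,0,0,0,0,0.03,0.06,0.09,0.12,0.15,0.175,0.175], fingers=0)

```text
time_s: 20.32
ee_pos: [582.5, 107.4, 194.2]
ee_rot: [180.0, -0.0, 19.6]
force: [-0.2, 0.1, 0.2]
gripper_width: 45.3
gripper_force: 0.0
```

```bash
python3 - <<'E'
from h import *
f=grab('top')
for c,n in dict(red=(577,168),yellow=(567,295),blue=(419,301),green=(634,-186)).items(): print(c,keypose(f,c,n))
print(env.state()['ee_pos'],delta(577.1,169,55,19.3))
E
```

```text
red None
yellow None
blue None
green (array([ 613.9, -188.2]), np.int64(21), 111, [(49, np.float64(82.5)), (44, np.float64(82.2)), (42, np.float64(82.4)), (38, np.float64(172.6)), (31, np.float64(83.0)), (30, np.float64(82.8))])
[582.69417277 106.73855059 194.17755013] (array([ 0.0521, -0.2018,  0.4639]), np.float64(0.0008596706049521193))
```

Request:
step_arm([
  [-0.15,-0.15,-0.1],
  [-0.3,-0.3,-0.15],
  [-0.3,-0.3,-0.15],
  [-0.3,-0.3,-0.15],
  [-0.3,-0.3,-0.15],
], turn=[0,0,0,0,0])

```text
time_s: 21.0
ee_pos: [469.0, 160.9, 238.7]
ee_rot: [180.0, 0.0, 19.4]
force: [0.2, -0.1, -0.2]
gripper_width: 45.4
gripper_force: 0.0
```

```bash
python3 - <<'E'
from h import *
f=grab('wrist')
for c,n in dict(red=(577,168),yellow=(567,295),blue=(419,301)).items(): print(c,keypose(f,c,n,90))
p=keypose(f,'red',(577,168),90)
print(env.state()['ee_pos'],env.state()['ee_rot'],delta(p[0][0],p[0][1],55,p[3][0][1]))
E
```

```text
red (array([576.7, 168.7]), np.int64(115), 143, [(43, np.float64(19.4)), (39, np.float64(19.6)), (18, np.float64(109.1)), (15, np.float64(109.3)), (10, np.float64(22.3)), (8, np.float64(20.2))])
yellow (array([566.7, 297.6]), np.int64(103), 221, [(48, np.float64(177.2)), (42, np.float64(177.2)), (11, np.float64(85.8)), (11, np.float64(177.1)), (11, np.float64(176.1)), (11, np.float64(86.9))])
blue (array([418.5, 300.5]), np.int64(95), 148, [(39, np.float64(107.1)), (21, np.float64(131.0)), (15, np.float64(17.2)), (14, np.float64(108.1)), (13, np.float64(107.0)), (12, np.float64(73.4))])
[468.90498031 160.91362317 238.50862594] [1.79985455e+02 4.67747663e-02 1.93694547e+01] (array([0.3481, 0.0945, 0.6114]), np.float64(-8.484792035273377e-05))
```

Request:
step_arm([
  [0.15,0.04,0.1],
  [0.3,0.08,0.25],
  [0.348,0.0945,0.38],
  [0.348,0.0945,0.48],
  [0.348,0.0945,0.55],
  [0.348,0.0945,0.59],
  [0.348,0.0945,0.611],
  [0.348,0.0945,0.611],
  [0.348,0.0945,0.611],
], turn=[0,0,0,0,0,0,0,0,0])

```text
time_s: 22.18
ee_pos: [576.4, 169.8, 56.9]
ee_rot: [180.0, -0.1, 19.4]
force: [0.4, 0.2, 0.5]
gripper_width: 45.8
gripper_force: 0.0
```

Request:
step_arm([
  [0,0,0],
  [0,0,0],
  [0,0,0],
  [0,0,0],
  [0,0,0],
  [0,0,0],
], turn=[0,0,0,0,0,0], fingers=1)

```text
time_s: 22.92
ee_pos: [575.9, 169.6, 56.1]
ee_rot: [180.0, -0.0, 19.4]
force: [-0.1, -1.2, 1.1]
gripper_width: 13.3
gripper_force: 25.0
```

Request:
step_arm([
  [0,0,-0.1],
  [0,0,-0.25],
  [-0.03,0.05,-0.35],
  [-0.14,0.25,-0.35],
  [-0.25,0.45,-0.35],
  [-0.36,0.65,-0.35],
  [-0.48,0.85,-0.34],
  [-0.569,1,-0.3],
  [-0.569,1,-0.3],
  [-0.569,1,-0.3],
  [-0.569,1,-0.3],
], turn=[0,0,0,0.02,0.04,0.06,0.075,0.075,0.075,0.075,0.075])

```text
time_s: 24.3
ee_pos: [514.8, -168.6, 145.9]
ee_rot: [-179.9, 0.0, -7.5]
force: [-0.2, -0.2, -2.2]
gripper_width: 13.8
gripper_force: 25.0
```

```bash
python3 - <<'E'
from h import *
s=env.state();f=grab('wrist');I=f['color'];p,sd=rd(4);print(p,sd)
a=np.radians(-7.6);u=np.array([np.cos(a),np.sin(a)]);v=np.array([-u[1],u[0]])
off={'red':(0,0),'yellow':(0,120),'green':(120,0),'blue':(120,120)}
for c in('blue','yellow','red'):
  for m,st,ce in blobs(mask(I,c),300):
    cn=cv2.findContours(m.astype(np.uint8),cv2.RETR_EXTERNAL,cv2.CHAIN_APPROX_NONE)[0][0][:,0]
    r=cv2.minAreaRect(ray(f,cn,50).astype(np.float32))
    print(c,st.tolist(),np.round(r[0],1),np.round(r[1],1),round(r[2],1),'-> red',(np.array(r[0])-off[c][0]*u-off[c][1]*v).round(1))
print(delta(514.2,-171.0,95,-7.6))
E
```

```text
[ 514.97 -168.62  146.07   -7.47] [0.03 0.12 0.05 0.01]
blue [119, 4, 86, 140, 4289] [650.1 -67.4] [52.2 94.6] 82.4 -> red [ 515.3 -170.4]
yellow [143, 177, 75, 110, 3039] [530.4 -51.5] [52.2 94.5] 82.5 -> red [ 514.6 -170.4]
red [287, 177, 75, 145, 5387] [ 498.1 -167.3] [ 63.6 128.4] 82.6 -> red [ 498.1 -167.3]
(array([-0.0014,  0.0069,  0.1704]), np.float64(0.00032824353067120173))
```

Request:
step_arm([
  [0.001,0.007,0.04],
  [0.001,0.007,0.08],
  [0.001,0.007,0.11],
  [0.001,0.007,0.13],
  [0.001,0.007,0.15],
  [0.001,0.007,0.17],
  [0.001,0.007,0.17],
], turn=[0,0,0,0,0,0,0])

```text
time_s: 25.42
ee_pos: [514.2, -172.1, 94.5]
ee_rot: [-180.0, 0.1, -7.6]
force: [0.2, 0.8, -1.7]
gripper_width: 13.3
gripper_force: 25.0
```

Request:
step_arm([
  [0,-0.002,0.02],
  [0,-0.003,0.035],
  [0,-0.003,0.05],
  [0,-0.003,0.056],
  [0,-0.003,0.058],
  [0,-0.003,0.058],
], turn=[0,0,0,0,0,0])

```text
time_s: 26.18
ee_pos: [514.7, -171.3, 77.6]
ee_rot: [-180.0, -0.0, -7.6]
force: [0.3, 0.3, -2.2]
gripper_width: 13.4
gripper_force: 25.0
```

Request:
step_arm([
  [0,0,0.002],
  [0,0,0.002],
  [0,0,0.002],
  [0,0,0.002],
  [0,0,0.002],
  [0,0,0.002],
  [0,0,0.002],
  [0,0,0.002],
  [0,0,0.002],
  [0,0,0.002],
  [0,0,0.002],
  [0,0,0.004],
  [0,0,0.006],
  [0,0,0.006],
], turn=[-0.02,-0.05,-0.08,-0.11,-0.14,-0.17,-0.2,-0.22,-0.24,-0.25,-0.25,-0.25,-0.25,-0.25])

```text
time_s: 27.92
ee_pos: [515.2, -171.3, 76.6]
ee_rot: [179.9, -0.0, 82.4]
force: [0.2, 2.1, 5.4]
gripper_width: 13.5
gripper_force: 24.9
```

Request:
step_arm([
  [0,0,0],
  [0,0,0],
  [0,0,0],
  [0,0,-0.1],
  [0,0,-0.25],
  [0,0,-0.4],
  [0.2,-0.06,-0.5],
  [0.4,-0.12,-0.55],
  [0.6,-0.18,-0.58],
  [0.8,-0.24,-0.58],
  [1,-0.3,-0.58],
  [1,-0.3,-0.58],
  [1,-0.3,-0.58],
  [1,-0.3,-0.58],
  [1,-0.3,-0.58],
], turn=[0,0,0,0,0,0,0.03,0.06,0.09,0.12,0.15,0.18,0.21,0.235,0.235], fingers=0)

```text
time_s: 29.8
ee_pos: [464.8, 138.1, 249.5]
ee_rot: [180.0, 0.0, -2.3]
force: [0.4, -0.1, -0.9]
gripper_width: 45.5
gripper_force: 0.0
```

```bash
cat > k.py <<'E'
from h import *
import sys
f=grab('wrist')
K=dict(red=(577,168),yellow=(567,295),blue=(419,301))
for c in sys.argv[1:]:
    p=keypose(f,c,K[c],100);print(c,p)
    if p: print(env.state()['ee_pos'].round(1),env.state()['ee_rot'].round(1),delta(p[0][0],p[0][1],55,p[3][0][1]))
E
python3 k.py blue yellow
```

```text
blue (array([419.6, 300.8]), np.int64(95), 141, [(38, np.float64(106.8)), (23, np.float64(122.0)), (15, np.float64(132.7)), (15, np.float64(105.9)), (12, np.float64(20.8)), (10, np.float64(69.5))])
[464.8 138.  249.5] [180.    0.   -2.4] (array([-0.1729, -0.5361,  0.6484]), np.float64(0.19674693766598525))
yellow (array([567.7, 297.6]), np.int64(83), 264, [(49, np.float64(176.8)), (46, np.float64(177.1)), (43, np.float64(176.8)), (18, np.float64(176.5)), (17, np.float64(87.6)), (15, np.float64(175.0))])
[464.8 138.  249.5] [180.    0.   -2.4] (array([ 0.3208, -0.5458,  0.6482]), np.float64(0.002302493221540658))
```

Request:
step_arm([
  [0.12,-0.18,0.1],
  [0.24,-0.36,0.2],
  [0.319,-0.546,0.3],
  [0.319,-0.546,0.38],
  [0.319,-0.546,0.48],
  [0.319,-0.546,0.57],
  [0.319,-0.546,0.62],
  [0.319,-0.546,0.647],
  [0.319,-0.546,0.647],
  [0.319,-0.546,0.647],
], turn=[0.002,0.002,0.002,0.002,0.002,0.002,0.002,0.002,0.002,0.002])

```text
time_s: 31.1
ee_pos: [567.6, 298.3, 56.8]
ee_rot: [-179.9, -0.1, -2.9]
force: [-0.1, -0.0, 0.3]
gripper_width: 45.6
gripper_force: 0.0
```

Request:
step_arm([
  [0,0,0],
  [0,0,0],
  [0,0,0],
  [0,0,0],
  [0,0,0],
  [0,0,0],
], turn=[0,0,0,0,0,0], fingers=1)

```text
time_s: 31.85
ee_pos: [566.9, 298.0, 55.8]
ee_rot: [-180.0, -0.0, -2.9]
force: [-0.7, -0.5, 1.5]
gripper_width: 13.6
gripper_force: 25.0
```

Request:
step_arm([
  [0,0,-0.1],
  [0,0,-0.25],
  [-0.01,0.05,-0.35],
  [-0.02,0.25,-0.35],
  [-0.03,0.45,-0.35],
  [-0.04,0.65,-0.35],
  [-0.05,0.85,-0.34],
  [-0.062,1,-0.3],
  [-0.062,1,-0.3],
], turn=[0,0,0,0,0,0,0,0,0])

```text
time_s: 32.98
ee_pos: [531.5, -3.2, 144.4]
ee_rot: [180.0, 0.2, -3.2]
force: [0.6, 0.4, -2.0]
gripper_width: 13.9
gripper_force: 25.0
```

Request:
step_arm([
  [0,0.1,0],
  [0,0.17,0],
  [0,0.17,0],
  [0,0.17,0],
  [0,0.17,0],
], turn=[0.013,0.013,0.013,0.013,0.013])

```text
time_s: 33.6
ee_pos: [530.7, -50.5, 145.6]
ee_rot: [-180.0, 0.0, -7.5]
force: [0.1, 0.6, -1.8]
gripper_width: 13.7
gripper_force: 25.0
```

```bash
python3 - <<'E'
from h import *
f=grab('wrist');I=f['color'];p,sd=rd(4);print(p,sd)
a=np.radians(-7.6);u=np.array([np.cos(a),np.sin(a)]);v=np.array([-u[1],u[0]])
for m,st,ce in blobs(mask(I,'blue'),300):
    cn=cv2.findContours(m.astype(np.uint8),cv2.RETR_EXTERNAL,cv2.CHAIN_APPROX_NONE)[0][0][:,0]
    r=cv2.minAreaRect(ray(f,cn,50).astype(np.float32))
    print(st.tolist(),np.round(r[0],1),np.round(r[1],1),round(r[2],1),'-> yellow',(np.array(r[0])-120*u).round(1))
print(delta(530.6,-51.8,95,-7.6))
E
```

```text
[530.6  -50.86 145.63  -7.53] [0.01 0.17 0.02 0.01]
[289, 4, 74, 141, 4214] [649.9 -67.9] [51.9 95.1] 82.4 -> yellow [531. -52.]
(array([0.0004, 0.0018, 0.1688]), np.float64(0.00013006614309603038))
```

Request:
step_arm([
  [0.001,0.003,0.04],
  [0.001,0.003,0.08],
  [0.001,0.003,0.11],
  [0.001,0.003,0.13],
  [0.001,0.003,0.15],
  [0.001,0.003,0.168],
  [0.001,0.003,0.168],
], turn=[0,0,0,0,0,0,0])

```text
time_s: 34.72
ee_pos: [530.5, -52.5, 94.9]
ee_rot: [-180.0, 0.0, -7.6]
force: [0.1, 0.2, -2.0]
gripper_width: 13.5
gripper_force: 25.0
```

Request:
step_arm([
  [0,0,0.02],
  [0,0,0.035],
  [0,0,0.05],
  [0,0,0.056],
  [0,0,0.059],
  [0,0,0.059],
], turn=[0,0,0,0,0,0])

```text
time_s: 35.48
ee_pos: [530.8, -52.5, 77.6]
ee_rot: [-180.0, -0.0, -7.6]
force: [1.1, 0.0, -1.4]
gripper_width: 13.2
gripper_force: 25.0
```

Request:
step_arm([
  [0,0,0.002],
  [0,0,0.002],
  [0,0,0.002],
  [0,0,0.002],
  [0,0,0.002],
  [0,0,0.002],
  [0,0,0.002],
  [0,0,0.002],
  [0,0,0.002],
  [0,0,0.002],
  [0,0,0.002],
  [0,0,0.004],
  [0,0,0.006],
  [0,0,0.006],
], turn=[-0.02,-0.05,-0.08,-0.11,-0.14,-0.17,-0.2,-0.22,-0.24,-0.25,-0.25,-0.25,-0.25,-0.25])

```text
time_s: 37.22
ee_pos: [530.9, -52.5, 76.0]
ee_rot: [180.0, -0.0, 82.4]
force: [0.0, 0.6, 0.6]
gripper_width: 13.7
gripper_force: 25.0
```

Request:
step_arm([
  [0,0,0.003],
  [0,0,0.005],
  [0,0,0.005],
], turn=[0,0,0])

```text
time_s: 37.6
ee_pos: [531.2, -52.6, 75.9]
ee_rot: [179.9, -0.0, 82.4]
force: [-1.3, -0.3, 9.8]
gripper_width: 13.5
gripper_force: 25.0
```

Request:
step_arm([
  [0,0,0],
  [0,0,0],
  [0,0,0],
  [0,0,-0.1],
  [0,0,-0.25],
  [0,0,-0.4],
  [0.2,-0.1,-0.5],
  [0.4,-0.2,-0.55],
  [0.6,-0.3,-0.58],
  [0.8,-0.4,-0.58],
  [0.844,-0.4,-0.58],
  [0.844,-0.4,-0.58],
  [0.844,-0.4,-0.58],
], turn=[0,0,0,0,0,0,-0.03,-0.05,-0.068,-0.068,-0.068,-0.068,-0.068], fingers=0)

```text
time_s: 39.22
ee_pos: [445.1, 213.8, 247.9]
ee_rot: [-180.0, 0.0, 106.9]
force: [-0.5, -0.2, -0.4]
gripper_width: 45.8
gripper_force: 0.0
```

```bash
python3 k.py blue
```

```text
blue (array([418.2, 301.1]), np.int64(98), 137, [(38, np.float64(107.3)), (38, np.float64(106.5)), (26, np.float64(107.0)), (18, np.float64(16.8)), (12, np.float64(18.6)), (11, np.float64(17.8))])
[445.3 213.4 248. ] [-180.     0.   106.9] (array([ 0.3064, -0.0014,  0.6432]), np.float64(-0.001245659623933114))
```

Request:
step_arm([
  [0.15,0,0.1],
  [0.3,-0.001,0.2],
  [0.306,-0.001,0.3],
  [0.306,-0.001,0.4],
  [0.306,-0.001,0.5],
  [0.306,-0.001,0.58],
  [0.306,-0.001,0.62],
  [0.306,-0.001,0.643],
  [0.306,-0.001,0.643],
  [0.306,-0.001,0.643],
], turn=[0,0,0,0,0,0,0,0,0,0])

```text
time_s: 40.52
ee_pos: [418.8, 302.3, 56.2]
ee_rot: [179.9, -0.0, 106.9]
force: [-0.8, 0.5, 0.3]
gripper_width: 45.4
gripper_force: 0.0
```

Request:
step_arm([
  [0,0,0],
  [0,0,0],
  [0,0,0],
  [0,0,0],
  [0,0,0],
  [0,0,0],
], turn=[0,0,0,0,0,0], fingers=1)

```text
time_s: 41.28
ee_pos: [418.1, 302.1, 55.4]
ee_rot: [180.0, -0.0, 106.9]
force: [-1.0, -0.7, 1.5]
gripper_width: 13.9
gripper_force: 25.0
```

Request:
step_arm([
  [0,0,-0.1],
  [0,0,-0.25],
  [-0.05,0.01,-0.36],
  [-0.25,0.07,-0.36],
  [-0.45,0.12,-0.36],
  [-0.65,0.18,-0.36],
  [-0.85,0.23,-0.36],
  [-1,0.27,-0.36],
  [-1,0.27,-0.36],
], turn=[0,0,-0.02,-0.05,-0.08,-0.11,-0.14,-0.16,-0.182])

```text
time_s: 42.4
ee_pos: [584.4, 34.9, 162.4]
ee_rot: [-179.9, -0.0, 172.5]
force: [-0.3, 0.9, -1.2]
gripper_width: 13.7
gripper_force: 24.9
```

```bash
python3 - <<'E'
from h import *
s=env.state();print(s['ee_pos'],s['ee_rot'],s['qpos'][5],s['gripper_width']);print(delta(650,-68.2,145,172.4))
E
```

```text
[584.40621877  34.92579859 162.39530248] [-1.79938849e+02 -3.47148068e-04  1.72482866e+02] -80.12777578549185 13.718305975163277
(array([-0.2617, -0.3121,  0.0583]), np.float64(0.00023018329582834933))
```

Request:
step_arm([
  [-0.1,-0.12,0],
  [-0.2,-0.24,0.03],
  [-0.262,-0.312,0.058],
  [-0.262,-0.312,0.058],
  [-0.262,-0.312,0.058],
  [-0.262,-0.312,0.058],
], turn=[0,0,0,0,0,0])

```text
time_s: 43.15
ee_pos: [648.1, -63.4, 146.3]
ee_rot: [180.0, 0.0, 172.5]
force: [-0.3, 0.5, -2.9]
gripper_width: 13.6
gripper_force: 25.0
```

```bash
python3 - <<'E'
from h import *
f=grab('wrist');cv2.imwrite('pics/w5.png',f['color']);print(rd(3));print(delta(650,-68.2,95,172.4))
E
```

```text
(array([648.22, -63.58, 146.44, 172.49]), array([0.08, 0.11, 0.02, 0.  ]))
(array([-0.0073, -0.0134,  0.1713]), np.float64(0.00020421769830652654))
```

View pics/w5.png

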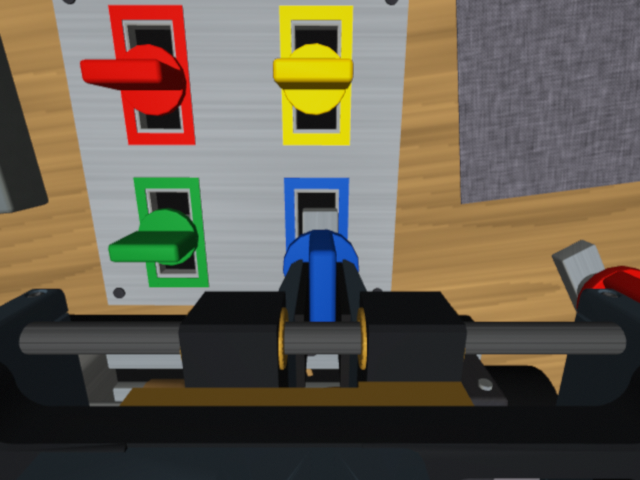

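Red (150,80), yellow (313,78) and green (165,240) sit on their collars with their grips across their slots. Blue hangs aligned over its slot at (320,250), about 4 mm to be corrected.

Request:
step_arm([
  [-0.006,-0.011,0.04],
  [-0.006,-0.011,0.08],
  [-0.006,-0.011,0.1],
  [-0.006,-0.011,0.1],
], turn=[0,0,0,0])

```text
time_s: 43.85
ee_pos: [649.3, -68.1, 114.9]
ee_rot: [180.0, -0.1, 172.4]
force: [0.6, 0.0, -1.6]
gripper_width: 13.8
gripper_force: 25.0
```

```bash
python3 -c "
from h import *
print(rd(3),delta(650,-68.2,95,172.4))"
```

```text
(array([649.67, -68.13, 115.48, 172.42]), array([0.29, 0.04, 0.45, 0.  ])) (array([ 0.0004, -0.0002,  0.0709]), np.float64(5.2414917483329446e-05))
```

Request:
step_arm([
  [0,0,0.02],
  [0,0,0.04],
  [0,0,0.055],
  [0,0,0.07],
  [0,0,0.07],
], turn=[0,0,0,0,0])

```text
time_s: 44.62
ee_pos: [649.5, -68.1, 94.4]
ee_rot: [180.0, -0.1, 172.4]
force: [0.1, 0.8, -2.1]
gripper_width: 13.1
gripper_force: 25.0
```

Request:
step_arm([
  [0,0,0.02],
  [0,0,0.035],
  [0,0,0.05],
  [0,0,0.056],
  [0,0,0.06],
  [0,0,0.06],
], turn=[0,0,0,0,0,0])

```text
time_s: 45.38
ee_pos: [649.9, -68.1, 77.0]
ee_rot: [180.0, 0.0, 172.4]
force: [-0.0, 0.4, -2.5]
gripper_width: 13.5
gripper_force: 25.0
```

Request:
step_arm([
  [0,0,0.002],
  [0,0,0.002],
  [0,0,0.002],
  [0,0,0.002],
  [0,0,0.002],
  [0,0,0.002],
  [0,0,0.002],
  [0,0,0.002],
  [0,0,0.002],
  [0,0,0.002],
  [0,0,0.002],
  [0,0,0.004],
  [0,0,0.006],
  [0,0,0.006],
], turn=[0.02,0.05,0.08,0.11,0.14,0.17,0.2,0.22,0.24,0.25,0.25,0.25,0.25,0.25])

```text
time_s: 47.12
ee_pos: [649.9, -68.1, 75.7]
ee_rot: [180.0, -0.0, 82.4]
force: [-0.4, 1.8, 2.1]
gripper_width: 13.7
gripper_force: 25.0
```

Request:
step_arm([
  [0,0,0.003],
  [0,0,0.005],
  [0,0,0.005],
], turn=[0,0,0])

```text
time_s: 47.5
ee_pos: [650.0, -68.0, 75.5]
ee_rot: [179.9, -0.0, 82.4]
force: [-3.1, 0.5, 8.3]
gripper_width: 13.8
gripper_force: 25.0
```

Request:
step_arm([
  [0,0,0],
  [0,0,0],
  [0,0,0],
  [0,0,-0.1],
  [0,0,-0.25],
  [0,0,-0.4],
  [-0.2,-0.1,-0.5],
  [-0.4,-0.2,-0.55],
  [-0.6,-0.3,-0.58],
  [-0.8,-0.4,-0.58],
  [-1,-0.46,-0.58],
  [-1,-0.46,-0.58],
  [-1,-0.46,-0.58],
  [-1,-0.46,-0.58],
  [-1,-0.46,-0.58],
  [-1,-0.46,-0.58],
], turn=[0,0,0,0,0,0,0.03,0.05,0.08,0.11,0.14,0.17,0.2,0.22,0.239,0.239], fingers=0)

```text
time_s: 49.5
ee_pos: [473.4, -347.4, 247.4]
ee_rot: [-180.0, 0.0, -3.5]
force: [-0.4, 0.4, -0.2]
gripper_width: 45.4
gripper_force: 0.0
```

```bash
python3 - <<'E'
from h import *
print(rd(2))
f=grab('wrist');cv2.imwrite('pics/w6.png',f['color'])
g=grab('top');np.save('t.npy',g['color'])
S=dict(red=(514,-171),yellow=(531,-52),blue=(650,-68),green=(633,-187))
for c,n in S.items(): print(c,(keypose(g,c,n) or [0,0,0,0])[3])
E
```

```text
(array([ 473.39, -347.35,  247.39,   -3.52]), array([0.01, 0.01, 0.03, 0.02]))
red [(62, np.float64(172.8)), (58, np.float64(82.4)), (49, np.float64(82.5)), (48, np.float64(82.2)), (44, np.float64(82.1)), (44, np.float64(82.5))]
yellow [(81, np.float64(82.8)), (51, np.float64(82.4)), (48, np.float64(82.0)), (41, np.float64(83.6)), (31, np.float64(82.6)), (31, np.float64(83.1))]
blue [(91, np.float64(172.5)), (91, np.float64(172.1)), (50, np.float64(82.5)), (48, np.float64(82.1)), (46, np.float64(82.3)), (39, np.float64(82.1))]
green [(49, np.float64(82.1)), (44, np.float64(82.5)), (42, np.float64(82.4)), (38, np.float64(172.9)), (30, np.float64(83.0)), (28, np.float64(82.3))]
```

View pics/w6.png

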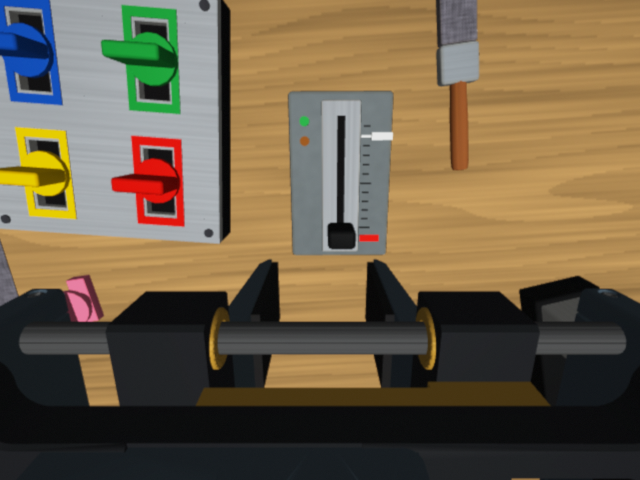

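The four grips stand across their slots; the top-view edges all read 82.4°. The slider is at its stop: grip (341,236), red bar (369,238). The pointer is at (362–392,136).

```bash
cat > fad.py <<'E'
from h import *
from scipy.ndimage import label
d=np.array([np.cos(np.radians(-3.75)),np.sin(np.radians(-3.75))])
p,_=rd(3);f=grab('wrist');I=f['color'];print('tcp',p,'s',p[:2]@d)
b=cv2.resize(I[85:265,280:405],None,fx=4,fy=3.3,interpolation=cv2.INTER_CUBIC);cv2.imwrite('pics/f.png',b)
def row(bl):  # per-column middle of blob, cast at z
    return bl[1].tolist(),bl[2].round(2)
w=cv2.inRange(I,(200,200,200),(255,255,255));w[:85]=0;w[265:]=0;w[:,:350]=0;w[:,400:]=0
for m,st,ce in blobs(w,25):
    P=np.argwhere(m)[:,::-1];S=ray(f,P,45)@d
    print('pointer',st.tolist(),ce.round(2),'s mean',S.mean().round(1),'range',S.min().round(1),S.max().round(1),ray(f,ce,45))
    for x in range(st[0],st[0]+st[2],4):
        ys=P[P[:,0]==x][:,1]; print(x,ys.min(),ys.max(),(ray(f,(x,ys.mean()),45)@d).round(1))
r=mask(I,'red');r[:85]=0;r[265:]=0;r[:,:350]=0;r[:,400:]=0
for m,st,ce in blobs(r,20): print('bar',st.tolist(),(ray(f,ce,45)@d).round(1))
dk=cv2.inRange(cv2.cvtColor(I,cv2.COLOR_BGR2GRAY),0,45);dk[:85]=0;dk[265:]=0;dk[:,:300]=0;dk[:,:][:,385:]=0
for m,st,ce in blobs(dk,100):
    w_=m.sum(1);rows=np.where(w_>15)[0]
    if len(rows)==0: continue
    xs=np.where(m[rows].any(0))[0];xm=(xs.min()+xs.max())/2
    print('grip',rows.min(),rows.max(),xs.min(),xs.max(),'near edge',ray(f,(xm,rows.max()+.5),100),(ray(f,(xm,rows.max()+.5),100)@d).round(1),'far edge@100',(ray(f,(xm,rows.min()-.5),100)@d).round(1),'far@60',(ray(f,(xm,rows.min()-.5),60)@d).round(1))
    g=cv2.cvtColor(I,cv2.COLOR_BGR2GRAY)[rows.min()-2:rows.max()+3,int(xm)];print(g.tolist())
E
python3 fad.py
```

```text
tcp [ 473.46 -347.27  247.55   -3.56] s 495.158830484301
pointer [361, 132, 32, 8, 167] [380.07 135.87] s mean 574.4 range 571.2 578.4 [[ 548.59350058 -412.92030934]]
361 136 136 [574.2]
365 135 136 [574.7]
369 135 136 [574.8]
373 133 139 [574.3]
377 133 139 [574.3]
381 133 139 [574.3]
385 133 139 [574.3]
389 133 139 [574.3]
bar [359, 235, 20, 7, 138] [461.3]
grip 223 247 328 354 near edge [[ 444.35759899 -363.68278304]] [467.2] far edge@100 [492.9] far@60 [483.1]
[18, 14, 10, 9, 8, 6, 6, 6, 10, 10, 14, 18, 24, 28, 30, 30, 30, 28, 28, 28, 28, 27, 26, 26, 25, 24, 25, 52, 128]
```

View pics/f.png

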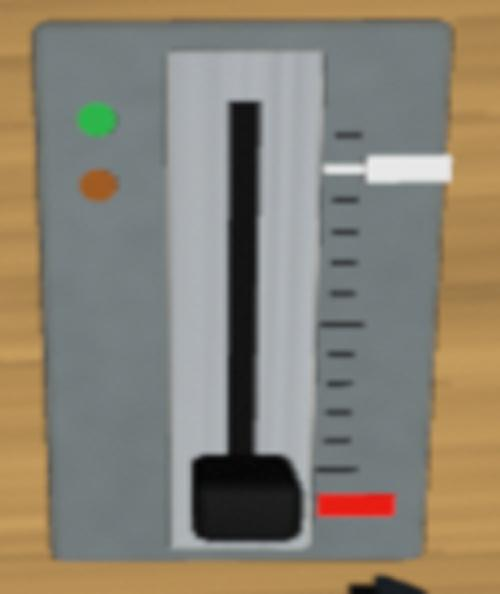

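```bash
python3 - <<'E'
from h import *
d=np.array([np.cos(np.radians(-3.75)),np.sin(np.radians(-3.75))])
f=grab('wrist');g=cv2.cvtColor(f['color'],cv2.COLOR_BGR2GRAY)
print('cam s',f['extrinsics'][:2,3]@d)
pr=g[85:265,364:368].mean(1).astype(float)
from scipy.signal import find_peaks
base=np.median(pr);pk=find_peaks(base-pr,height=12)[0]
for k in pk:
    w=(base-pr)[k-2:k+3].clip(0);r=85+(w*np.arange(k-2,k+3)).sum()/w.sum();print(round(r,2),(ray(f,(365.5,r),45)@d).round(1))
print(ray(f,[(341,236)],100),delta(447.5,-364.3,78,-3.75))
E
```

```text
cam s 574.555006805073
125.5 [584.8]
145.07 [564.8]
154.88 [554.6]
164.16 [544.8]
173.54 [534.7]
182.91 [524.4]
191.94 [514.4]
200.77 [504.5]
209.56 [494.5]
218.07 [484.7]
226.82 [474.5]
237.15 [462.2]
238.49 [460.6]
[[ 456.24916357 -364.24239299]] (array([-0.0829,  0.062 ,  0.5654]), np.float64(0.00041593042383326743))
```

Request:
step_arm([
  [-0.074,0.06,0],
  [-0.074,0.06,0.2],
  [-0.074,0.06,0.4],
  [-0.074,0.06,0.5],
  [-0.074,0.06,0.54],
  [-0.074,0.06,0.565],
  [-0.074,0.06,0.565],
  [-0.074,0.06,0.565],
], turn=[0.0006,0.0006,0.0006,0.0006,0.0006,0.0006,0.0006,0.0006], fingers=-0.3)

```text
time_s: 50.95
ee_pos: [450.9, -364.4, 79.4]
ee_rot: [179.9, -0.1, -3.8]
force: [0.6, 0.5, -0.6]
gripper_width: 59.3
gripper_force: 0.0
```

Request:
step_arm([
  [0,0,0],
  [0,0,0],
  [0,0,0],
  [0,0,0],
  [0,0,0],
  [0,0,0],
], turn=[0,0,0,0,0,0], fingers=1, force=12)

```text
time_s: 51.7
ee_pos: [450.2, -365.0, 78.4]
ee_rot: [179.9, -0.0, -3.8]
force: [-1.0, -5.6, -0.6]
gripper_width: 27.8
gripper_force: 12.0
```

Request:
step_arm([
  [0.05,0,0],
  [0.1,0,0],
  [0.15,0,0],
  [0.2,0,0],
  [0.25,0,0],
  [0.3,0,0],
  [0.32,0,0],
  [0.333,0,0],
  [0.333,0,0],
  [0.333,0,0],
], turn=[0,0,0,0,0,0,0,0,0,0])

```text
time_s: 52.95
ee_pos: [550.4, -370.7, 78.3]
ee_rot: [180.0, -0.1, -3.9]
force: [0.7, -5.0, 1.6]
gripper_width: 27.7
gripper_force: 12.0
```

```bash
python3 -c "
from h import *
print(rd(4),env.state()['gripper_width'],env.state()['force'])"
```

```text
(array([ 550.34, -370.72,   78.36,   -3.85]), array([0.09, 0.01, 0.01, 0.  ])) 27.678738934846542 [ 1.21380937 -5.11349131  2.55154436]
```

Request:
step_arm([
  [0,0,0],
  [0,0,0],
  [0,0,0],
  [0,0,-0.2],
  [0,0,-0.4],
  [0,0,-0.565],
  [-0.1,-0.03,-0.565],
  [-0.25,-0.06,-0.565],
  [-0.259,-0.06,-0.565],
  [-0.259,-0.06,-0.565],
  [-0.259,-0.06,-0.565],
], turn=[0,0,0,0,0,0,0,0,0,0,0], fingers=-0.3)

```text
time_s: 54.52
ee_pos: [474.5, -347.6, 247.4]
ee_rot: [-180.0, -0.0, -3.8]
force: [0.4, -0.1, -0.4]
gripper_width: 59.3
gripper_force: 0.0
```

```bash
python3 fad.py
```

```text
tcp [ 474.41 -347.6   247.26   -3.81] s 496.12837949402365
pointer [361, 133, 31, 7, 161] [379.45 136.07] s mean 574.6 range 571.6 577.8 [[ 548.81875473 -412.67121996]]
361 136 137 [574.2]
365 136 137 [574.2]
369 136 137 [574.2]
373 133 139 [574.7]
377 133 139 [574.7]
381 133 139 [574.7]
385 133 139 [574.7]
389 133 139 [574.7]
bar [359, 235, 20, 7, 138] [461.8]
grip 126 146 328 356 near edge [[ 542.50612462 -369.63595942]] [565.5] far edge@100 [584.] far@60 [585.]
[17, 13, 15, 18, 24, 28, 30, 30, 29, 30, 30, 29, 30, 30, 29, 28, 30, 27, 29, 27, 24, 21, 17, 17, 19]
```

View pics/f.png

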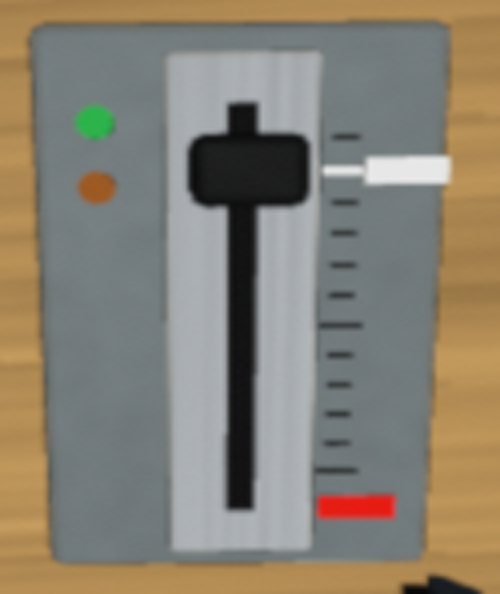

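The grip's middle, at crop (249,170), is level with the pointer at crop (345–450,170): s = 574.7 against 574.5. All four keys are locked, so I'm handing in.

```bash
python3 -c "
from h import *
g=grab('top')
for c,n in dict(red=(514,-171),yellow=(531,-52),blue=(650,-68),green=(633,-187)).items(): print(c,keypose(g,c,n)[3][:4])
print(env.job_done())"
```

```text
red [(76, np.float64(83.0)), (50, np.float64(82.5)), (44, np.float64(82.8)), (43, np.float64(82.3))]
yellow [(80, np.float64(82.8)), (50, np.float64(82.3)), (48, np.float64(82.0)), (37, np.float64(82.9))]
blue [(91, np.float64(172.2)), (91, np.float64(172.5)), (50, np.float64(82.5)), (49, np.float64(82.0))]
green [(49, np.float64(82.2)), (44, np.float64(82.5)), (42, np.float64(82.5)), (38, np.float64(172.9))]
the job is handed in; nothing more can be done
None
```

I handed the job in at about 55 s; no verdict came back. I first pulled the slider back to its stop, then locked all four keys upright across their own slots, and last set the slider level with the white pointer (within about 0.3 mm by the wrist camera).

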